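Present a filter canister to the label reader and trigger it

TASK

Turn the filter canister where it stands on the round plate of the scan station, without lifting it off, until its orange label squarely faces the red window of the reader, and let go of it. Only then press the yellow trigger pedal fully down to its stop, firmly but without forcing it (well under 60 N), hold it there for about half a second and let it spring back up. Leave the canister standing in the middle of the plate with its label to the window, and do not disturb the spare canister, the wrench or the dust cap.

Things in the scene. Friction and masses are not known exactly. Their poses are not given: they have to be found in the camera images.
- canister: Filter canister to turn: loose aluminium cylinder, 62 mm diameter, 120 mm tall, 0.4 to 0.8 kg, black band at its foot, dark steel stub (16 mm diameter, 14 mm tall) mid top, standing on the station's plate. Origin: centre of underside; z up; +x points out through the middle of its label, as does an orange stripe on its top. It starts with the label 100 to 180 degrees off the window.
- label (a point): Middle of the orange label with a white centre (about 55 degrees wide, 70 mm tall) on the canister's side, 65 mm above its underside, 31 mm from its axis.
- station: Scan station, fixed. Origin: on the bench below the centre of its round steel plate (90 mm diameter, flat top 20 mm above the bench); +x points from plate centre to reader, z up. Black reader block: front face 44 mm from plate centre (13 mm from the canister), 75 mm deep, 110 mm wide, top 135 mm above the bench.
- window (a point): Centre of the red reader window (70 mm wide, 50 mm tall) on the reader's front face, 85 mm above the bench; axes as the station's.
- post_l (a point): Steel guard post with a yellow top, 14 mm diameter, axis 52 mm from the plate's centre, at +148 degrees from the station's +x; point at its top centre, 146 mm above the bench. Fingers do not fit between canister and posts or reader: from above there is room only with the line of the fingers within about 33 degrees of the station's y axis, so the canister is turned in several short grasps.
- post_r (a point): The other, equal guard post, axis 52 mm from the plate's centre, at -148 degrees from the station's +x; point at its top centre, 146 mm above the bench. 
- pedal_pad (a point): Where to press the yellow pedal: middle of its ribbed upper face, 135 mm from the hinge line, 30 mm from the raised front edge. Pedal 165 mm long, 80 wide, 12 thick, on a fixed black base (200 by 110 mm), left or right of the station. The point moves with the pedal; with it up, +x points level from pad to hinge. Pad about 72 mm above the bench when up, about 30 mm lower on the stop.
- pedal (a joint): Pedal angle in rad: 0 up (sprung back), grows when pressed, rigid stop at 0.22. A spring pushes it up: pressing at the pad takes about 4 to 5 N to start and about 9 to 10 N at the stop.
- spare: Spare canister, loose, same size, blue band, no label, standing on the bench. Origin: centre of its underside. Leave alone.
- wrench: Loose steel wrench, 190 mm long, lying on the bench. Origin: underside, mid length. Leave alone.
- dust_cap: Loose black dust cap, 44 mm diameter, 26 mm high, on the bench near the robot. Origin: centre of its underside. Leave alone.
- carton: Fixed open cardboard box with dividers, 190 by 150 by 75 mm high, on the other side of the station from the pedal. Origin: centre of its underside.
Things that resemble listed ones, but are neither listed nor needed, are in the scene too. What is shaped like the part that bears pedal_pad but green is not meant.

How it is judged:
On the way, in this order (a step that is already met when the one before it is completed fails the run):
1. the canister stands on the plate, label facing the reader window, let go of (angle between the x axis of canister and the x axis of station, either way round below 0.2 rad and x of label in the frame of station above 0.012 m and angle between canister's own z axis and vertical below 0.08 rad and horizontal distance between canister and station below 0.012 m and z of canister in the frame of station between 0.016 and 0.024 m and contact force between the fingers and canister below 0.1 N), for 0.3 s.
2. the pedal is held down on its stop, the label still facing the window (angle between the x axis of canister and the x axis of station, either way round below 0.2 rad and x of label in the frame of station above 0.012 m and angle between canister's own z axis and vertical below 0.08 rad and horizontal distance between canister and station below 0.012 m and z of canister in the frame of station between 0.016 and 0.024 m and value of joint pedal above 0.207 rad), for 0.3 s.
At the end, for the whole second after the job is handed in: The canister stands at rest and upright (within 0.08 rad) on the round plate, its axis within 12 mm of the plate's centre, its label facing the window within 0.2 rad; the pedal, having been held within 0.013 rad of its stop for 0.3 s, is back up (below 0.03 rad) (angle between the x axis of canister and the x axis of station, either way round below 0.2 rad and x of label in the frame of station above 0.012 m and angle between canister's own z axis and vertical below 0.08 rad and horizontal distance between canister and station below 0.012 m and z of canister in the frame of station between 0.016 and 0.024 m and value of joint pedal below 0.03 rad and linear speed of canister below 0.02 m/s and angular speed of canister below 0.1 rad/s); the robot touches nothing.
It fails at once if the canister is lifted off the plate (more than 10 mm) or tipped more than 0.3 rad (z of canister in the frame of station above 0.03 m or angle between canister's own z axis and vertical above 0.3 rad).
It fails at once if the pedal is pressed (beyond half way) while the label does not face the window (value of joint pedal above 0.11 rad and not (angle between the x axis of canister and the x axis of station, either way round below 0.2 rad and x of label in the frame of station above 0.012 m)).
It fails at once if the pedal is forced with more than 60 N (contact force between anything else and pedal above 60 N).
It fails at once if the spare canister, the wrench or the dust cap is moved more than 20 mm (distance of any of spare, wrench, dust_cap from where it was at the start of the episode above 0.02 m).
It also fails if it takes over 72 s, if anything falls off the work surface, if the arm or the gripper's body presses on something with over 40 N, if the wrist force passes 120 N, or if a joint passes its speed limit or range.

ROBOT

A 6-joint arm with a two-finger parallel gripper is mounted at the origin on the work surface. World frame = base frame: x ahead of the robot, y to its left, z up, the work surface at z = 0. Lengths are in m, angles in rad, forces in N, time in s.
With the tool pointing down it reaches from about 0.275 to 1 m from the base axis. Payload 8.4 kg.
Tool frame: the origin (TCP) lies on the centre line of the jaws, within the pads' length; the fingertips stand 17 mm ahead of it and the grasp point (between the pads) lies 2 mm behind it (bot.tip_extent is the distance from the TCP to the fingertips, in m); z points along the fingers, y is the line along which they close (so a half turn about z gives the same grasp; the last joint's range is limited). The gripper opens to 85 mm and grips with 20 to 120 N. Pads are 22 mm wide; open, the fingers measure 114 mm over their backs; the gripper's body (76 mm by 85 mm) begins 54 mm behind the grasp point. The pads swing forward as they close: fully open they stand 13 mm farther back than shut.
Start: joints at [1.32, 0.353, 1.633, -0, 1.155, -0.002], TCP at [0.154, 0.606, 0.248] pointing down, gripper open.
Joint ranges: [-2.63, 2.63], [-0.92, 2.1], [0.06, 2.66], [-1.3, 4.44], [0, 2.69], [-3.02, 3.02]. Speed limits (rad/s): [2.22, 2.22, 2.79, 3.14, 3.14, 3.14].

INTERFACE

Orientations are given as a unit quaternion [w, x, y, z].
In Python, from cell import bot gives the robot as it stands.
- The arm moves only by the tool servo_tool, never from a script. Its argument "moves" is one flat list of numbers, 5 for each row, row after row: the shift along the tool's x, y, z in cm, then the turn about the tool's z in degrees, then the closure, from 0 (fully open) to 1 (shut). A call has 1 to 20 rows; each row shifts and turns the commanded pose from where the row before left it, along the tool's axes as they then stand; what a row does not reach is not made up. A row lasts 1/10 s, in which the tool goes at most 50 mm and 8.59 degrees, less where a joint would pass 70% of its speed; a pose out of reach is approached as far as the arm can. A call is refused whole if a number of a shift passes 5 or a number of a turn 8.59, either way. A call with a gripper value outside its range is refused whole. The fingers move at their own pace and stop on an object; "grip_force" is the grip in N (left out, the last holds). Time passes only in rows, so rows that do not move let the fingers close. It gives the time, the measured TCP pose, the force, the opening and the grip force at its end, in the units of the state.
- bot.observe(): the state, without advancing time (a new reading comes with each control period).
- bot.camera(name): name is "scene" or "side" or "wrist"; returns a dict with "frame" (420x560x3 uint8, red, green, blue), "vfov" (degrees; the focal length in pixels is half the picture's height over the tangent of half this angle, whatever the lens; pixels are square), "cx", "cy" (the principal point, pixels), "D" ([k1, k2, p1, p2, k3] as OpenCV has them; the pictures are not rectified), "xyz" and "rotation" of the camera in the world. Camera axes: x right, y up, looking along -z (the intrinsics and any distortion apply to the point x, -y, -z); pixel columns grow to the right and rows downward; lengths in m; the calibration is good to about 2 mm. A picture is of the moment at which its call begins. There is no depth.
- bot.job_done(): hands the job in; it is judged then, once.
Trained networks look in a picture, given as the dict that the camera call returned (one of the last four; its "shot" number tells which), for a name from the list of things; names that differ only in an ending like _2 or _b are one class to them, and where a whole thing is asked for, a point or a joint stands for the part that bears it (a point fixed in the world has none). Each returns a list of dicts, best first, with "p" (0 to 1); they miss things now and then, are a little off and sometimes report something else, mostly with a low value. They report only what shows in the picture. A call takes as long as a camera call. They do not tell look-alikes from the thing itself.
- bot.look_for(label, picture): "rect" ([left, top, width, height] in pixels, round what is visible of it).
- bot.outline_of(label, picture): "region" (420x560 bool, what is visible of it) and "rect" ([left, top, width, height] in pixels, round what is visible of it).
The state is a dict: "time_s": time; "joint_positions": joint angles; "qd": joint speeds; "joint_torque": joint torques, N m; "tcp_pos": TCP position; "ee_rot": TCP orientation; "force": force on the tool from outside, world axes, zero at the start; "wrist_torque": the same for the moment, N m; "opening": opening from 0.0 (shut) to 1.0 (fully open); "grasp_force": force on a finger pad.
Only numpy, scipy, OpenCV 4.12 (cv2) and the standard library are available. Lean on these libraries where they do the work, as an engineer would, in place of code of your own. Each camera call takes 0.05 s, during which the arm holds its last target. There are 200 camera calls.

## Working session

There is one attempt and no reset: what is moved stays moved. The work goes in short steps, Python scripts to look and compute and a tool call to move; the robot and the scene stay as the last step left them, time stands still between calls to the robot, and variables do not carry over. Pictures are saved under pics/ and viewed, at most 10 in all, crops included, and the job is handed in when it is done.

Besides the shell and the picture viewer there is one more tool, called after ">>>" as name(argument=value, ...) on one line, values as JSON. servo_tool: Moves the arm, as the interface text tells. Its arguments: {"type":"object","properties":{"moves":{"type":"array"},"grip_force":{"type":"number"}},"required":["moves"]}

```bash
mkdir -p pics
cat > h.py <<'E'
import numpy as np, cv2
from cell import bot
def K(c):
    f=210/np.tan(np.radians(c['vfov'])/2); return np.array([[f,0,c['cx']],[0,f,c['cy']],[0,0,1.]])
def Rm(c):
    R=np.array(c['rotation'],float)
    if R.size==4:
        from scipy.spatial.transform import Rotation as Ro
        return Ro.from_quat(np.roll(R,-1)).as_matrix()
    return R.reshape(3,3)
def ray(c,uv):
    p=cv2.undistortPoints(np.array([[uv]],float),K(c),np.array(c['D'],float))[0,0]
    return Rm(c)@np.array([p[0],-p[1],-1.])
def at_z(c,uv,z):
    d=ray(c,uv);o=np.array(c['xyz']);return o+d*(z-o[2])/d[2]
def proj(c,P):
    q=(np.atleast_2d(P)-np.array(c['xyz']))@Rm(c); q=q*[1,-1,-1]
    return cv2.projectPoints(q,np.zeros(3),np.zeros(3),K(c),np.array(c['D'],float))[0][:,0]
def tri(cs,uvs):
    A=np.zeros((3,3));b=np.zeros(3)
    for c,uv in zip(cs,uvs):
        d=ray(c,uv);d/=np.linalg.norm(d);M=np.eye(3)-np.outer(d,d);A+=M;b+=M@np.array(c['xyz'])
    return np.linalg.solve(A,b)
def save(c,n): cv2.imwrite(f'pics/{n}.png',c['frame'][:,:,::-1])
E
python3 - <<'E'
from h import *
for n in ['scene','side','wrist']:
    c=bot.camera(n);save(c,n+'0');print(n,np.round(c['xyz'],3),np.round(Rm(c),2).tolist(),c['vfov'],c['D'])
    for l in ['canister','label','station','window','post_l','pedal_pad','spare','wrench','dust_cap','carton']:
        try: print(l,[(np.round(r['rect']).tolist(),round(r['p'],2)) for r in bot.look_for(l,c)[:4]])
        except Exception as e: print(l,e)
print(bot.tip_extent,bot.observe())
im=[cv2.imread(f'pics/{n}0.png') for n in ['scene','side']]
E
```

```text
scene [1.248 0.602 0.828] [[-0.63, -0.46, 0.62], [0.78, -0.38, 0.5], [0.01, 0.8, 0.6]] 43.88232889386257 [-0.08572777  0.          0.          0.          0.        ]
canister [([246.0, 202.0, 28.0, 26.0], 0.71)]
label [([252.0, 198.0, 22.0, 31.0], 0.84), ([343.0, 242.0, 65.0, 76.0], 0.42)]
station [([207.0, 190.0, 89.0, 108.0], 0.81)]
window []
post_l [([209.0, 187.0, 84.0, 114.0], 0.68)]
pedal_pad [([417.0, 198.0, 60.0, 60.0], 0.86), ([342.0, 245.0, 66.0, 72.0], 0.82), ([250.0, 199.0, 25.0, 30.0], 0.37)]
spare [([315.0, 311.0, 33.0, 72.0], 0.69)]
wrench [([100.0, 224.0, 58.0, 42.0], 0.9)]
dust_cap []
carton [([151.0, 160.0, 93.0, 70.0], 0.61)]
side [-0.048 -0.728  0.948] [[0.81, 0.42, -0.42], [-0.59, 0.55, -0.59], [-0.02, 0.72, 0.69]] 48.26176587844965 [-0.11786291  0.          0.          0.          0.        ]
canister [([291.0, 186.0, 28.0, 44.0], 0.71)]
label [([297.0, 188.0, 21.0, 45.0], 0.84)]
station [([274.0, 167.0, 80.0, 89.0], 0.59)]
window [([274.0, 169.0, 77.0, 89.0], 0.88)]
post_l [([276.0, 172.0, 78.0, 84.0], 0.7)]
pedal_pad [([131.0, 189.0, 44.0, 27.0], 0.9), ([203.
[... 614 characters left out ...]
nt_positions': array([ 1.31961622e+00,  3.52981580e-01,  1.63342386e+00, -3.34698202e-05,
        1.15517513e+00, -2.38249515e-03]), 'qd': array([-8.67581390e-05,  3.63441381e-04, -1.37504939e-04,  2.38367401e-04,
       -7.30786459e-04, -6.49848338e-04]), 'joint_torque': array([ 2.59553926e-04, -6.05165505e+01, -3.42433012e+01,  8.68207735e-05,
        1.19913035e-03,  3.78448897e-05]), 'tcp_pos': array([0.15389768, 0.6057536 , 0.24828225]), 'ee_rot': array([1.59516179e-05, 1.24071504e-01, 9.92273280e-01, 4.06000213e-06]), 'force': array([ 0.57633114, -1.47429174,  0.16793278]), 'wrist_torque': array([ 0.00172149,  0.03984721, -0.00358312]), 'grasp_force': 0.0, 'opening': 1.000253193729091}
```

Run:
```python
import cv2,numpy as np
a=cv2.imread('pics/scene0.png')[140:400,80:500];b=cv2.imread('pics/side0.png')[100:360,100:480]
cv2.imwrite('pics/v1.png',cv2.resize(a,(800,495),interpolation=cv2.INTER_CUBIC))
cv2.imwrite('pics/v2.png',cv2.resize(b,(800,547),interpolation=cv2.INTER_CUBIC))
```

```text
(no output)
```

View pics/v1.png

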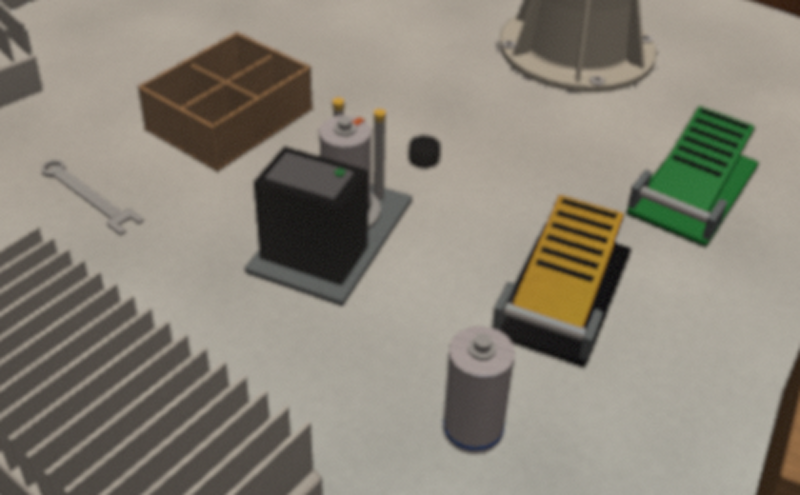

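View pics/v2.png

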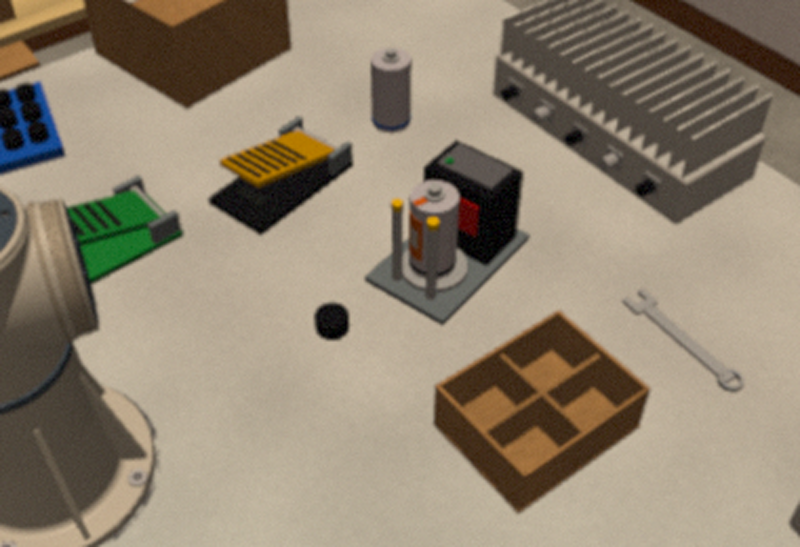

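Run:
```python
from h import *
A=bot.camera('scene');B=bot.camera('side')
s=lambda x,y:(80+x/1.905,140+y/1.905)
d=lambda x,y:(100+x/2.105,100+y/2.105)
pts={'postA':((338,103),(433,222)),'postB':((380,113),(398,204)),'stubtop':((346,122),(434,187)),
'readerL/R':((285,150),(521,175)),'reader_far':((368,176),(458,143)),'pedfront1':((560,197),(222,160)),'pedfront2':((623,212),(261,186)),
'dust':((425,150),(332,320)),'spare stub':((482,345),(391,55))}
for k,(u,v) in pts.items():
    U,V=s(*u),d(*v);P=tri([A,B],[U,V]);print(k,P.round(4),(proj(A,P)[0]-U).round(1),(proj(B,P)[0]-V).round(1))
P=at_z(A,s(585,245),.072);Q=at_z(B,d(265,156),.072);print('pad',P,Q)
# yellow mask centroids
for n,c in(('A',A),('B',B)):
    h=cv2.cvtColor(c['frame'],cv2.COLOR_RGB2HSV)
    m=cv2.inRange(h,(18,120,110),(32,255,255));N,L,S,C=cv2.connectedComponentsWithStats(m)
    print(n,[(S[i].tolist(),C[i].round(1).tolist()) for i in range(1,N) if S[i,4]>5])
```

```text
postA [ 0.5126 -0.0546  0.1431] [-0.5  0.1] [-0.4 -0.1]
postB [ 0.4977 -0.0026  0.1436] [-0.9  0.2] [-0.8 -0.2]
stubtop [ 0.5465 -0.013   0.1528] [-0.7  0.1] [-0.6 -0.1]
readerL/R [ 0.6388 -0.0461  0.1494] [-8.6  0.3] [-6.9 -0.5]
reader_far [0.6179 0.0554 0.1493] [-9.7  1.2] [-7.2 -1.3]
pedfront1 [0.4068 0.2303 0.0933] [11.6 -4.6] [9.  3.6]
pedfront2 [0.4129 0.2551 0.0594] [-15.1   5.1] [-10.8  -5. ]
dust [ 0.3852 -0.0143  0.016 ] [-0.7  0.2] [-0.7 -0.2]
spare stub [0.7056 0.2895 0.1264] [-0.9  0.2] [-0.5 -0.1]
pad [0.46768396 0.27224883 0.072     ] [0.45879364 0.25565276 0.072     ]
A [([255, 192, 5, 4, 20], [257.0, 193.5]), ([277, 198, 5, 4, 20], [279.0, 199.5]), ([350, 243, 57, 68, 1777], [377.1, 280.4]), ([391, 248, 6, 2, 6], [393.5, 248.5])]
B [([67, 0, 110, 44, 1574], [114.2, 20.2]), ([0, 27, 40, 39, 1008], [15.4, 46.0]), ([13, 60, 158, 90, 3079], [98.2, 100.7]), ([205, 162, 54, 25, 540], [232.1, 173.9]), ([286, 194, 6, 5, 24], [288.1, 196.2]), ([302, 203, 7, 5, 30], [305.3, 204.8])]
```

>>> servo_tool(moves=[-3.34,-3.17,0,0,0,-3.34,-3.17,0,0,0,-3.34,-3.17,0,0,0,-3.34,-3.17,0,0,0,-3.34,-3.17,0,0,0,-3.34,-3.17,0,0,0,-3.34,-3.17,0,0,0,-3.34,-3.17,0,0,0,-3.34,-3.17,0,0,0,-3.34,-3.17,0,0,0,-3.34,-3.17,0,0,0,-3.34,-3.17,0,0,0,-3.34,-3.17,0,0,0,-3.34,-3.17,0,0,0,-3.34,-3.17,0,0,0,-3.34,-3.17,0,0,0,0,0,0,-7.5,0,0,0,0,-7.5,0,0,0,0,-7.5,0,0,0,0,-7.5,0])

```text
time_s: 3.75
tcp_pos: [0.547, -0.0177, 0.2482]
ee_rot: [-0.0, -0.139, 0.99, 0.0]
force: [-0.5, 0.5, -0.9]
opening: 1.008
grasp_force: 0.0
```

Run:
```python
from h import *
c=bot.camera('wrist');save(c,'w1');o=bot.observe();print(o['time_s'],o['tcp_pos'],o['ee_rot'],o['joint_positions'],c['xyz'])
h=cv2.cvtColor(c['frame'],cv2.COLOR_RGB2HSV)
for nm,lo,hi in(('yel',(20,120,90),(32,255,255)),('or',(3,130,80),(16,255,255))):
    N,L,S,C=cv2.connectedComponentsWithStats(cv2.inRange(h,lo,hi))
    print(nm,[(S[i].tolist(),C[i].round(1).tolist()) for i in range(1,N) if S[i,4]>15])
ctr=np.array([.547,-.0165,.154]);print(proj(c,[ctr,[.5126,-.0546,.146],[.4977,-.0026,.146]]).round(1))
```

```text
3.8 [ 0.54698646 -0.01758225  0.24827249] [ 3.84209103e-06 -1.43325812e-01  9.89675559e-01 -4.66828747e-06] [-3.48690118e-02  2.32593638e-01  1.80052367e+00 -8.73964681e-06
  1.10846613e+00 -1.89330366e+00] [ 0.47119583 -0.040274    0.37268341]
yel [([469, 133, 91, 125, 5274], [519.8, 204.7]), ([237, 151, 20, 21, 308], [246.2, 161.1]), ([306, 153, 20, 20, 310], [315.9, 162.4])]
or [([108, 0, 9, 61, 122], [112.3, 30.4]), ([147, 15, 4, 14, 17], [148.5, 20.8]), ([100, 62, 10, 68, 155], [105.1, 93.8]), ([140, 67, 3, 11, 16], [140.8, 72.6]), ([135, 95, 4, 14, 21], [136.7, 101.3]), ([0, 131, 103, 46, 345], [67.4, 158.7]), ([278, 161, 30, 22, 186], [290.3, 170.8]), ([284, 179, 16, 21, 218], [291.5, 189.4]), ([246, 228, 12, 14, 46], [251.0, 235.5]), ([303, 235, 8, 9, 17], [306.5, 239.4])]
[[281.8 220.3]
 [247.  164.2]
 [316.5 164.2]]
```

View pics/w1.png

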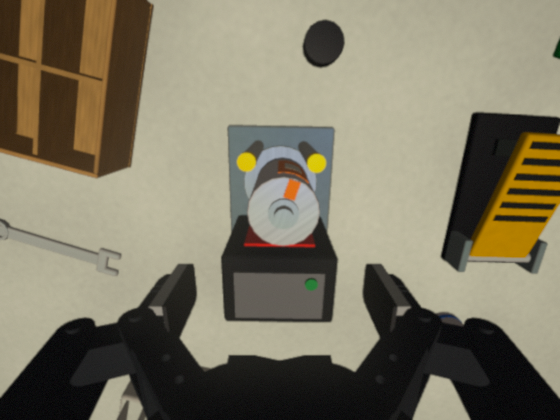

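```bash
cat >> h.py <<'E'
def station(c):
    h=cv2.cvtColor(c['frame'],cv2.COLOR_RGB2HSV)
    N,L,S,C=cv2.connectedComponentsWithStats(cv2.inRange(h,(20,120,90),(32,255,255)))
    p=[at_z(c,C[i],.146)[:2] for i in range(1,N) if 200<S[i,4]<450]
    return p
def stripe(c,ctr,rmin=.010,rmax=.0305):
    h=cv2.cvtColor(c['frame'],cv2.COLOR_RGB2HSV);m=cv2.inRange(h,(3,130,80),(16,255,255))
    v,u=np.nonzero(m);P=np.array([at_z(c,(a,b),.14)[:2] for a,b in zip(u,v)])-ctr
    r=np.hypot(*P.T);P=P[(r>rmin)&(r<rmax)]
    a=P.mean(0);w=np.linalg.svd(P-a)[2][0];w*=np.sign(w@a)
    return len(P),np.degrees(np.arctan2(a[1],a[0])),np.degrees(np.arctan2(w[1],w[0])),np.hypot(*(P.T)).min(),np.hypot(*(P.T)).max()
E
python3 - <<'E'
from h import *
c=bot.camera('wrist');p=station(c);print(p)
p=sorted(p,key=lambda q:q[1]);y=p[1]-p[0];print(np.linalg.norm(y));y/=np.linalg.norm(y);x=np.array([y[1],-y[0]])
ctr=(p[0]+p[1])/2+.0441*x;print('ctr',ctr,'yaw',np.degrees(np.arctan2(x[1],x[0])))
print(stripe(c,ctr))
g=cv2.cvtColor(c['frame'],cv2.COLOR_RGB2GRAY);q=proj(c,[[*ctr,.14],[*(ctr+.031*y),.14]]);R=np.linalg.norm(q[1]-q[0]);print(q,R)
k=cv2.HoughCircles(cv2.medianBlur(g,3),cv2.HOUGH_GRADIENT_ALT,1,20,param1=150,param2=.7,minRadius=int(R*.9),maxRadius=int(R*1.1))
if k is not None: print([(t,at_z(c,t[:2],.14)) for t in k[0]])
cv2.imwrite('pics/w1c.png',cv2.resize(c['frame'][110:330,210:350,::-1],None,fx=2.7,fy=2.7,interpolation=cv2.INTER_CUBIC))
# yellow pedal corners
h=cv2.cvtColor(c['frame'],cv2.COLOR_RGB2HSV)
E
```

```text
[array([ 0.51042918, -0.05585808]), array([ 0.49643687, -0.00346804])]
0.05422639073053266
ctr [ 0.5460396  -0.01828371] yaw 14.953498618920882
(241, np.float64(174.0877651762718), np.float64(162.9006944567188), np.float64(0.014378866120584425), np.float64(0.030477928698673627))
[[279.84840199 213.00198353]
 [316.59213227 213.92520862]] 36.75532695654285
[(array([282.     , 210.     ,  35.68465], dtype=float32), array([ 0.54297991, -0.01730682,  0.14      ]))]
```

View pics/w1c.png

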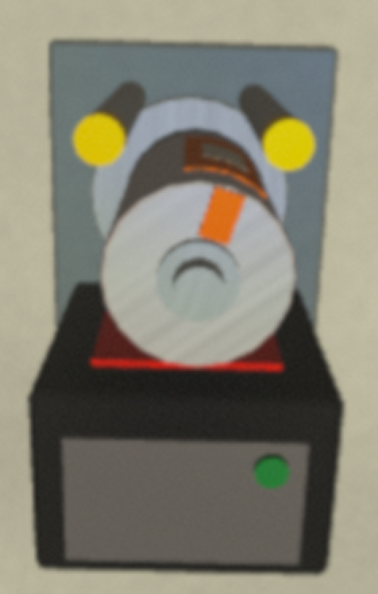

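>>> servo_tool(moves=[0,0,0,-8.5,0,0,0,0,-8.5,0,0,0,3,-8.5,0,0,0,4,0,0,0,0,4,0,0,0,0,2.3,0,0,0,0,0,0,0,0,0,0,0,1,0,0,0,0,1,0,0,0,0,1,0,0,0,0,1], grip_force=40)

```text
time_s: 4.95
tcp_pos: [0.5479, -0.0173, 0.1169]
ee_rot: [0.001, -0.352, 0.936, -0.0]
force: [-2.7, 2.0, 7.2]
opening: 0.719
grasp_force: 43.5
```

>>> servo_tool(moves=[0,0,0,3,1,0,0,0,6,1,0,0,0,6,1,0,0,0,6,1,0,0,0,6,1,0,0,0,6,1,0,0,0,6,1,0,0,0,6,1,0,0,0,6,1,0,0,0,3,1,0,0,0,0,1,0,0,0,0,0,0,0,0,0,0,0,0,0,0,0,0,0,0,0,0])

```text
time_s: 6.45
tcp_pos: [0.5466, -0.0174, 0.1151]
ee_rot: [-0.0, 0.111, 0.994, 0.0]
force: [-0.8, -0.0, 0.6]
opening: 0.999
grasp_force: 0.0
```

```bash
cat > m.py <<'E'
from h import *
from scipy.spatial.transform import Rotation as Ro
c=bot.camera('wrist')
save(c,'wl');o=bot.observe();q=o['ee_rot'];R=Ro.from_quat(np.roll(q,-1)).as_matrix()
print(o['time_s'],o['tcp_pos'].round(4),'yaz',np.degrees(np.arctan2(R[1,1],R[0,1])).round(1),o['force'].round(1),o['opening'],o['grasp_force'])
print(station(c))
g=cv2.cvtColor(c['frame'],cv2.COLOR_RGB2GRAY);ctr=np.array([.546,-.0172]);q=proj(c,[[*ctr,.14],[*(ctr+[.031,0]),.14],[*(ctr+[0,.031]),.14]]);r=(np.linalg.norm(q[1]-q[0])+np.linalg.norm(q[2]-q[0]))/2;print(q[0],r)
k=cv2.HoughCircles(cv2.medianBlur(g,3),cv2.HOUGH_GRADIENT_ALT,1,20,param1=150,param2=.6,minRadius=int(r*.88),maxRadius=int(r*1.12))
if k is not None:
    for t in k[0]: print(t,at_z(c,t[:2],.14))
    ctr=at_z(c,k[0][0][:2],.14)[:2]
print(stripe(c,ctr))
E
python3 m.py
```

```text
6.5 [ 0.5467 -0.0173  0.1151] yaz 77.3 [ 0.3  0.3 -0.6] 0.9956794425774875 0.0
[]
[281.49755114 316.36581436] 67.50218764673563
[286.       329.        71.932495] [ 0.55259339 -0.01675356  0.14      ]
(910, np.float64(126.54741311990726), np.float64(123.24508858246907), np.float64(0.0136327724929412), np.float64(0.030425606880250533))
```

>>> servo_tool(moves=[0,0,0,-5,0,0,0,0,-8.3,0,0,0,0,-8.3,0,0,0,0,-8.3,0,0,0,0,-8.3,0,0,0,0,-8.3,0,0,0,0,-8.3,0,0,0,0,0,0,0,0,0,0,1,0,0,0,0,1,0,0,0,0,1,0,0,0,0,1,0,0,0,4,1,0,0,0,7,1,0,0,0,7,1,0,0,0,7,1,0,0,0,7,1,0,0,0,7,1,0,0,0,7,1,0,0,0,7,1])

```text
time_s: 8.5
tcp_pos: [0.5461, -0.0167, 0.1154]
ee_rot: [-0.001, 0.099, 0.995, 0.001]
force: [-3.3, 3.2, 7.2]
opening: 0.717
grasp_force: 43.3
```

>>> servo_tool(moves=[0,0,0,1,1,0,0,0,0,1,0,0,0,0,0,0,0,0,0,0,0,0,0,0,0,0,0,0,0,0])

```text
time_s: 9.1
tcp_pos: [0.5469, -0.0175, 0.1152]
ee_rot: [-0.0, 0.104, 0.995, -0.0]
force: [0.6, -0.4, 0.6]
opening: 1.001
grasp_force: 0.0
```

```bash
python3 m.py
```

```text
9.15 [ 0.547  -0.0175  0.1152] yaz 78.0 [-0.4 -0.1  1.2] 0.9975185640390248 0.0
[]
[281.70239692 315.6295586 ] 67.48250144544431
(838, np.float64(61.935080201028256), np.float64(-24.111288515021158), np.float64(0.012262503027472725), np.float64(0.030308420160490627))
```

>>> servo_tool(moves=[0,0,0,-5,0,0,0,0,-8.3,0,0,0,0,-8.3,0,0,0,0,-8.3,0,0,0,0,-8.3,0,0,0,0,-8.3,0,0,0,0,-8.3,0,0,0,0,0,0,0,0,0,0,1,0,0,0,0,1,0,0,0,0,1,0,0,0,0,1,0,0,0,4,1,0,0,0,7,1,0,0,0,7,1,0,0,0,7,1,0,0,0,7,1,0,0,0,7,1,0,0,0,7,1,0,0,0,7,1])

```text
time_s: 11.15
tcp_pos: [0.5462, -0.0167, 0.1154]
ee_rot: [-0.001, 0.092, 0.996, 0.001]
force: [-2.8, 3.0, 6.2]
opening: 0.715
grasp_force: 43.4
```

>>> servo_tool(moves=[0,0,0,1,1,0,0,0,0,1,0,0,0,0,0,0,0,0,0,0,0,0,0,0,0,0,0,0,0,0,0,0,-1,0,0,0,0,-3,0,0,0,0,-4,0,0,0,0,-4,-7,0,0,0,-2,-7,0,0,0,0,-7,0,0,0,0,-7,0,0,0,0,0,0,0,0,0,0,0])

```text
time_s: 12.65
tcp_pos: [0.5469, -0.0174, 0.2556]
ee_rot: [0.0, -0.145, 0.989, -0.0]
force: [0.1, -0.4, 0.1]
opening: 1.003
grasp_force: 0.0
```

```bash
python3 m.py
python3 - <<'E'
import cv2
a=cv2.imread('pics/wl.png');cv2.imwrite('pics/w4c.png',cv2.resize(a[110:330,210:350],None,fx=2.7,fy=2.7,interpolation=cv2.INTER_CUBIC))
E
```

```text
12.7 [ 0.5469 -0.0174  0.2555] yaz 106.7 [-0.9 -0.7 -0. ] 1.0007995418857183 0.0
[array([ 0.51039974, -0.05589682]), array([ 0.49646384, -0.00352904])]
[280.88113838 210.61110849] 34.09640914349086
[281.       208.        34.225655] [ 0.54369806 -0.01778442  0.14      ]
(160, np.float64(11.80480795530773), np.float64(17.372568727211803), np.float64(0.015727162288986973), np.float64(0.03039610788050004))
```

View pics/w4c.png

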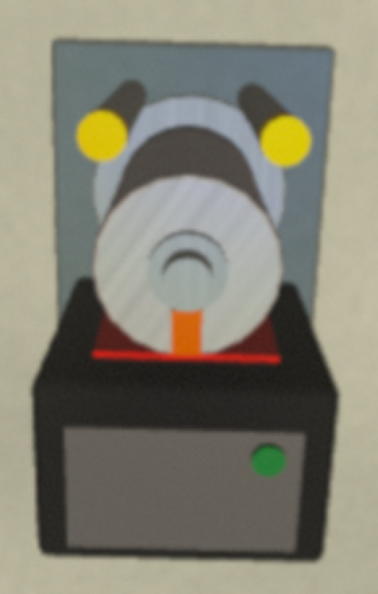

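>>> servo_tool(moves=[-0.3,4.4,0,0,0,-0.3,4.4,0,0,0,-0.3,4.4,0,0,0,-0.3,4.4,0,0,0,-0.3,4.4,0,0,0,0,0,0,0,1,0,0,0,0,1,0,0,0,0,1])

```text
time_s: 13.5
tcp_pos: [0.4976, 0.1968, 0.2551]
ee_rot: [-0.0, -0.146, 0.989, -0.0]
force: [0.0, 0.0, -0.6]
opening: 0.514
grasp_force: 0.0
```

Run:
```python
from h import *
c=bot.camera('wrist');save(c,'p1');o=bot.observe();print(o['time_s'],o['tcp_pos'],o['opening'],c['xyz'],o['ee_rot'])
for l in ['pedal_pad']:
    for r in bot.outline_of(l,c)[:2]:
        m=r['region'].astype(np.uint8);h=cv2.cvtColor(c['frame'],cv2.COLOR_RGB2HSV)
        print(r['p'],r['rect'],cv2.boxPoints(cv2.minAreaRect(cv2.findNonZero(m))).round().tolist())
h=cv2.cvtColor(c['frame'],cv2.COLOR_RGB2HSV);m=cv2.morphologyEx(cv2.inRange(h,(18,120,90),(32,255,255)),cv2.MORPH_CLOSE,np.ones((25,25)))
N,L,S,C=cv2.connectedComponentsWithStats(m);i=1+S[1:,4].argmax();print(S[i],C[i],cv2.boxPoints(cv2.minAreaRect(cv2.findNonZero((L==i).astype(np.uint8)))).round().tolist())
```

```text
13.55 [0.49776894 0.19649954 0.25519715] 0.4243184340212491 [0.42214976 0.17330524 0.37961389] [-1.19946531e-04 -1.45566524e-01  9.89348438e-01 -2.00814333e-04]
0.74 [396.3, 0.8, 94.6, 45.9] [[393.0, 28.0], [407.0, -22.0], [487.0, 0.0], [473.0, 50.0]]
0.64 [295.1, 120.1, 94.7, 133.0] [[294.0, 250.0], [312.0, 114.0], [389.0, 124.0], [371.0, 260.0]]
[ 298  119   92  130 9083] [339.78300121 181.21898051] [[297.0, 246.0], [311.0, 115.0], [390.0, 123.0], [376.0, 254.0]]
```

View pics/p1.png

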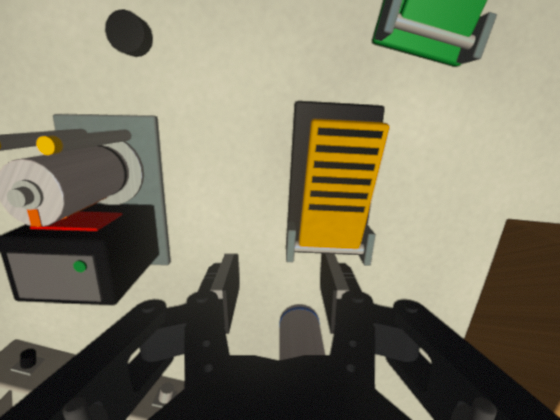

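Run:
```python
from h import *
c=bot.camera('wrist')
fl,fr=at_z(c,(311,120),.079),at_z(c,(388,124),.079);hl,hr=at_z(c,(300,247),.045),at_z(c,(366,249),.045)
f=(fl+fr)/2;g=(hl+hr)/2;print(fl,fr,np.linalg.norm(fl-fr),hl,hr,np.linalg.norm(hl-hr),'len',np.linalg.norm(f-g))
d=(g-f)/np.linalg.norm(g-f);P=f+.03*d;print('pad',P,np.degrees(np.arctan2(d[1],d[0])))
print(proj(c,P))
for n in('scene','side'):
    k=bot.camera(n);save(k,n+'1');q=proj(k,[P,f,g,fl,fr]).round().astype(int);im=k['frame'][:,:,::-1].copy()
    for t in q: cv2.circle(im,tuple(map(int,t)),1,(255,0,255),-1)
    x,y=q[0];cv2.imwrite(f'pics/{n}p.png',cv2.resize(im[max(y-60,0):y+60,x-65:x+65],(390,360),interpolation=cv2.INTER_NEAREST))
a=[cv2.imread(f'pics/{n}p.png') for n in('scene','side')];cv2.imwrite('pics/pp.png',np.hstack(a))
o=bot.observe();t=o['tcp_pos'];print(t,P-t,o['opening'])
from scipy.spatial.transform import Rotation as Ro
R=Ro.from_quat(np.roll(o['ee_rot'],-1)).as_matrix();print('tool delta',R.T@(P-t))
```

```text
[0.41686218 0.20384485 0.079     ] [0.39802072 0.27859526 0.079     ] 0.0770884238482388 [0.56545108 0.24291937 0.045     ] [0.54416451 0.3239051  0.045     ] 0.08373653198372666 len 0.15701280517265206
pad [0.43559833 0.2492816  0.07250371] 15.976848993273201
[[345.94151846 151.0005123 ]]
[0.49787245 0.19658116 0.25531027] [-0.06227412  0.05270043 -0.18280655] 0.05432825214248901
tool delta [0.04445719 0.06841814 0.18280086]
```

View pics/pp.png

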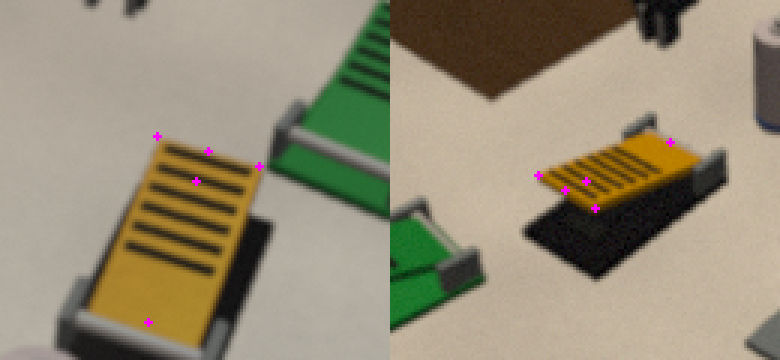

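>>> servo_tool(moves=[2.2,3.4,0,0,1,2.2,3.4,0,0,1,0,0,4,0,1,0,0,4,0,1,0,0,4,0,1,0,0,2.5,0,1,0,0,0.9,0,1,0,0,0.3,0,1,0,0,0.3,0,1,0,0,0,0,1])

```text
time_s: 14.75
tcp_pos: [0.4365, 0.2501, 0.0962]
ee_rot: [0.001, -0.146, 0.989, 0.0]
force: [-0.9, -0.0, -0.7]
opening: -0.001
grasp_force: 0.0
```

>>> servo_tool(moves=[0,0,0.3,0,1,0,0,0.3,0,1,0,0,0.3,0,1,0,0,0.3,0,1,0,0,0,0,1])

```text
time_s: 15.25
tcp_pos: [0.4356, 0.2499, 0.0833]
ee_rot: [-0.0, -0.146, 0.989, 0.0]
force: [-2.0, -0.2, 6.8]
opening: 0.004
grasp_force: 2.6
```

>>> servo_tool(moves=[0,0,0.3,0,1,0,0,0.3,0,1,0,0,0.3,0,1,0,0,0.3,0,1,0,0,0.3,0,1,0,0,0,0,1])

```text
time_s: 15.85
tcp_pos: [0.4351, 0.2497, 0.0683]
ee_rot: [-0.001, -0.146, 0.989, -0.0]
force: [-4.2, -0.4, 8.0]
opening: 0.004
grasp_force: 3.9
```

Pressing on the spring; about 10 mm remains. Approaching the stop in small steps.

>>> servo_tool(moves=[0,0,0.2,0,1,0,0,0.2,0,1,0,0,0.2,0,1,0,0,0,0,1])

```text
time_s: 16.25
tcp_pos: [0.4347, 0.2496, 0.0623]
ee_rot: [-0.001, -0.146, 0.989, -0.0]
force: [-4.3, -0.9, 8.7]
opening: 0.001
grasp_force: 4.4
```

>>> servo_tool(moves=[0,0,0.1,0,1,0,0,0.1,0,1,0,0,0,0,1])

```text
time_s: 16.55
tcp_pos: [0.4346, 0.2495, 0.0604]
ee_rot: [-0.001, -0.146, 0.989, -0.0]
force: [-5.3, -0.7, 9.6]
opening: 0.0
grasp_force: 4.5
```

>>> servo_tool(moves=[0,0,0.1,0,1,0,0,0.1,0,1,0,0,0,0,1])

```text
time_s: 16.85
tcp_pos: [0.4346, 0.2496, 0.0597]
ee_rot: [-0.001, -0.146, 0.989, -0.0]
force: [-10.4, -2.8, 29.8]
opening: -0.001
grasp_force: 14.4
```

>>> servo_tool(moves=[0,0,0,0,1,0,0,0,0,1,0,0,0,0,1,0,0,0,0,1,0,0,0,0,1,0,0,-0.3,0,1,0,0,-0.6,0,1,0,0,-0.6,0,1,0,0,-0.8,0,1,0,0,-1,0,1,0,0,-3,0,1,0,0,-4,0,1,0,0,-4,0,1,0,0,-4,0,1,0,0,0,0,1,0,0,0,0,1])

```text
time_s: 18.45
tcp_pos: [0.4356, 0.2498, 0.2419]
ee_rot: [0.0, -0.146, 0.989, 0.0]
force: [0.6, 0.5, -0.2]
opening: -0.002
grasp_force: 0.0
```

Run:
```python
from h import *
a=bot.camera('scene')['frame'];b=bot.camera('side')['frame']
print(bot.observe()['tcp_pos'])
for n,k in(('scene1',a),('side1',b)):  # change against the picture before pressing
    d=cv2.absdiff(k[:,:,::-1].copy(),cv2.imread(f'pics/{n}.png')).max(2)>40
    N,L,S,C=cv2.connectedComponentsWithStats(d.astype(np.uint8));print(n,[S[i].tolist() for i in range(1,N) if S[i,4]>15])
cv2.imwrite('pics/end.png',np.hstack([cv2.resize(f,None,fx=2.4,fy=2.4,interpolation=cv2.INTER_CUBIC) for f in(a[175:305,220:380,::-1],b[145:275,200:360,::-1])]))
```

```text
[0.43469317 0.24930282 0.24003063]
scene1 [[335, 0, 56, 36, 1434], [401, 0, 2, 15, 24], [404, 1, 4, 18, 35], [417, 1, 39, 41, 1196], [458, 0, 12, 32, 353], [360, 40, 23, 11, 94], [413, 44, 17, 13, 95], [350, 47, 12, 8, 63], [373, 51, 24, 8, 136], [399, 55, 25, 9, 128], [359, 56, 22, 17, 247], [427, 57, 18, 8, 105], [410, 64, 16, 13, 104], [384, 80, 9, 13, 74], [432, 87, 10, 10, 51], [328, 98, 59, 104, 3010], [366, 104, 24, 8, 87], [400, 106, 35, 11, 188], [384, 116, 52, 86, 2676], [376, 162, 7, 11, 55]]
side1 [[34, 0, 22, 9, 130], [215, 0, 28, 31, 371], [249, 0, 20, 27, 417], [133, 5, 32, 19, 286], [178, 15, 33, 22, 172], [187, 18, 32, 18, 156], [162, 20, 15, 8, 56], [217, 37, 4, 12, 18], [43, 41, 19, 11, 122], [191, 48, 5, 9, 17], [214, 49, 8, 12, 32], [46, 57, 22, 38, 468], [191, 57, 39, 80, 1482], [242, 64, 14, 7, 32], [224, 66, 9, 7, 35], [230, 73, 21, 6, 47], [224, 75, 41, 60, 1378], [60, 121, 14, 12, 103], [63, 133, 13, 16, 161], [66, 148, 17, 39, 407], [0, 186, 11, 33, 148], [0, 215, 6, 19, 60], [109, 215, 40, 39, 352], [70, 233, 26, 29, 115], [96, 233, 10, 16, 32], [99, 238, 16, 52, 300], [14, 244, 41, 21, 287]]
```

View pics/end.png

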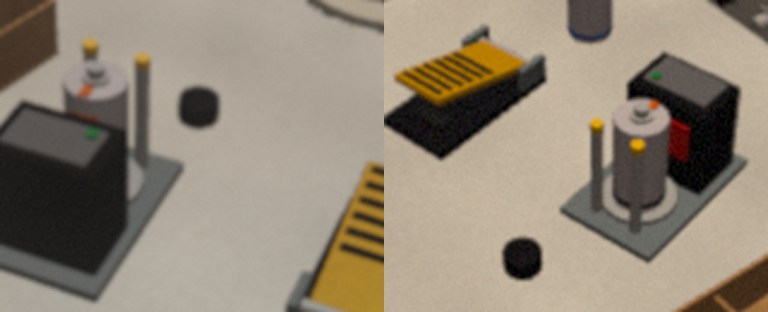

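```bash
python3 -c "from cell import bot;print(bot.job_done())"
```

```text
the job is handed in; nothing more can be done
None
```

I turned the canister about 162° in three short grasps so its label faces the window to within 2–3°. I then let go of it, pressed the pedal to its stop at about 30 N for over half a second, and let it spring back up. The job is handed in, but no verdict was returned. The last pictures show the canister centred on the plate, the pedal up and nothing else moved.

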